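# Fit the missing bayonet plug and hold it turned home

## Robot

A 7-joint arm with a two-finger parallel gripper is mounted at the origin on a cart in front of the work surface, level with it; the furniture and walls round the work are solid. World frame = base frame: x ahead of the robot, y to its left, z up, the work surface at z = 0. Lengths are in m, angles in rad, forces in N, time in s.
With the tool pointing down it reaches from about 0.425 to 0.875 m from the base axis. Payload 4.7 kg.
Tool frame: the origin (TCP) lies where the fingers leave the gripper's body, on its centre line; the fingertips stand 70 mm ahead of it and the grasp point (between the pads) lies 51 mm ahead of it; z points along the fingers, y is the line along which they close (so a half turn about z gives the same grasp; the last joint's range is limited). The gripper opens to 87 mm and grips with 3 to 60 N. Pads are 19 mm wide; open, the fingers measure 117 mm over their backs; the gripper's body (75 mm by 190 mm) begins 51 mm behind the grasp point.
Start: joints at [-1.331, 0.321, -0.07, 1.45, 0.023, 1.371, -0.057], TCP at [0.146, 0.634, 0.292] pointing down, gripper open.
Joint ranges: [-2.86, 2.86], [-0.3, 2.09], [-1.38, 1.24], [0.06, 2.45], [-1.56, 4.7], [0.09, 2.05], [-2.69, 2.69]. Speed limits (rad/s): [2.57, 2.57, 3.14, 3.14, 3.14, 3.14, 3.14].

## Interface

Orientations are given as a rotation vector (axis times angle).
In Python, from bench import ctrl gives the robot as it stands.
- The arm moves only by the tool drive_tool, never from a script. Its argument "motion" is a list of rows, each a list of 3 entries, a list of its own where there are three numbers: the shift along the tool's x, y, z in cm, then the turn, a rotation vector about the tool's x, y, z in degrees, then the opening, from -1 (shut) to 1 (fully open). In form: [[[x, y, z], [ax, ay, az], claw], ...]. A call has 1 to 12 rows; each row shifts and turns the commanded pose from where the row before left it, along the tool's axes as they then stand; what a row does not reach is not made up. A row lasts 1/8 s, in which the tool goes at most 62.5 mm and 10.7 degrees, less where a joint would pass 70% of its speed; a pose out of reach is approached as far as the arm can. A call with a gripper value outside its range is refused whole. The fingers move at their own pace and stop on an object; "force" is the grip in N (left out, the last holds). Time passes only in rows, so rows that do not move let the fingers close. It gives the time, the measured TCP pose, the force, the opening and the grip force at its end, in the units of the state.
- ctrl.get_state(): the state, without advancing time (a new reading comes with each control period).
- ctrl.get_image(name): name is "scene" or "top"; returns the picture (384x512x3 uint8, red, green, blue); there is no depth.
- ctrl.calibration(name): a dict with "K" (3x3 intrinsics, pixels), "origin" and "attitude" of the camera in the world. Camera axes: x right, y up, looking along -z (the intrinsics and any distortion apply to the point x, -y, -z); pixel columns grow to the right and rows downward; lengths in m; the calibration is good to about 2 mm. A picture is of the moment at which its call begins. calibration takes no time and is no camera call.
- ctrl.close_job(): hands the job in; it is judged then, once.
The state is a dict: "time": time; "joint_positions": joint angles; "qd": joint speeds; "joint_torque": joint torques, N m; "position": TCP position; "tool_rot": TCP orientation; "ft_force": force on the tool from outside, world axes, zero at the start; "torque": the same for the moment, N m; "grip_width": opening from 0.0 (shut) to 1.0 (fully open); "grip_force": force on a finger pad.
Only numpy, scipy, OpenCV 4.12 (cv2) and the standard library are available. Lean on these libraries where they do the work, as an engineer would, in place of code of your own. Each camera call takes 0.05 s, during which the arm holds its last target. There are 200 camera calls.

## Task

One of the three bayonet ports on the oil feed manifold has lost its plug. Pick up the spare red plug, put its lugs through the slots of the empty port, push it down against the spring, twist it a quarter turn clockwise (seen from above) to its stop, and finish still gripping it there against the return spring, so that a colleague can put in the clip. Leave the two fitted plugs and the other things on the bench alone.

Things in the scene. Friction and masses are not known exactly. Their poses are not given: they have to be found in the camera images.
- manifold: Fixed aluminium plate 84 x 250 x 10 mm on the bench (origin: centre of its underside) carrying three round steel housings, 56 mm in diameter, 80 mm apart along its y axis, rims 46 mm above the bench. One of the three ports is empty, the other two hold fitted plugs; which one changes.
- port_left (a point): Centre of the rim of the port at the plate's +y end; z up; x axis along its two opposite slots (the same in all three). An empty port: round hole 26.4 mm across with two slots 8.6 mm wide reaching out to radius 20 mm, through a lip 8 mm thick; below it a brass spring follower, its face 12 mm under the rim.
- port_middle (a point): Centre of the rim of the middle port, same axes as port_left.
- port_right (a point): Centre of the rim of the port at the plate's -y end, same axes as port_left.
- fitted_a_wing (a point): A plug already fitted, secured with a brass clip: point on its axis, 29 mm above the rim of the port it fills. Looks like the spare, its red wing stands across the slots (along the plate's y). Not to be touched.
- fitted_b_wing (a point): The other fitted plug, as fitted_a_wing.
- spare_wing (a point): Spare plug, loose, standing upright on its foot on the bench, 59 mm tall, about 0.1 kg. This point: on its axis in the red wing, 44 mm above the foot, 15 mm below the top; z up, x along the wing and lugs. Wing 12 mm thick (y), 36 mm long (x), 22 to 59 mm above the foot: grip it across its thickness. Flange under it 36 mm in diameter, 17 to 22 mm above the foot.
- spare_foot (a point): Centre of the spare plug's foot, same axes. Steel stem 24 mm in diameter; at the foot two opposite lugs 6 mm wide, 6 mm high, reaching 18 mm out along x; same after half a turn. In the port the foot meets the follower 12 mm below the rim; the lugs clear the lip and can turn when it is over 14 mm below; the flange meets the rim at 17 mm.
- follower (a joint): Spring follower in the empty port, m pressed down: 0 at rest, 0.002 with the lugs up against the lip, 0.005 with the flange on the rim. 3 N at rest, 5 N at 0.005.
- turntable (a joint): Rotation of the follower's brass face, rad, clockwise from above: 0 at rest, stop at 1.5. The lugs take it along by two dogs after a free play of about 0.1 rad, so the plug turns about 1.6 rad in all. Return spring 0.06 N m at the start, 0.14 N m at the stop; it turns the plug back if let go.
- guard_edge (a point): Fixed point on the sloping top edge of the near side wall of the mill's clear plastic guard, which stands to the right of the work: an upright clear wall along x, 6 mm thick, from 70 mm nearer the robot than this point (90 mm high there) rising to 590 mm high 270 mm beyond it. The guard's front, on to the right of the wall's near end, is 85 mm high. Keep the arm clear of it.
- oil_bottle: Bystander: yellowish oil bottle with a red spout, 44 mm diameter, 145 mm tall, standing; origin at the centre of its underside.
- collet_nut: Bystander: grey steel collet nut 24 x 27 x 19 mm; origin at the centre of its underside.
- machined_part: Bystander: bright machined aluminium part 42 x 60 x 16 mm; origin at the centre of its underside.
Things that resemble listed ones, but are neither listed nor needed, are in the scene too. Several things look just like the part that bears spare_wing: the one meant starts farthest to the robot's left.

How it is judged:
On the way:
1. the spare plug is pushed down so far that its lugs are below the lip, not yet turned (value of joint follower above 0.002 m and value of joint turntable below 0.4 rad and height (world z) of spare_wing below 0.0765 m and (horizontal distance between spare_wing and port_left below 0.006 m or horizontal distance between spare_wing and port_middle below 0.006 m or horizontal distance between spare_wing and port_right below 0.006 m)), for 0.05 s.
At the end, for the whole second after the job is handed in: The spare plug stands upright (within 0.12 rad) on the axis of the empty port (within 6 mm), its foot at least 12.5 mm below the rim, the follower pressed by more than 1 mm, the turntable turned by more than 1.3 rad, and the fingers still grip the plug (over 2 N) (value of joint turntable above 1.3 rad and value of joint follower above 0.001 m and height (world z) of spare_wing below 0.0775 m and angle between spare_wing's own z axis and vertical below 0.12 rad and contact force between the fingers and spare above 2 N and (horizontal distance between spare_wing and port_left below 0.006 m or horizontal distance between spare_wing and port_middle below 0.006 m or horizontal distance between spare_wing and port_right below 0.006 m)); the arm keeps its last pose, push and grip.
It fails at once if a fitted plug is pushed or gripped (over 3 N) (contact force between any of the arm, the fingers, spare and fitted_a above 3 N or contact force between any of the arm, the fingers, spare and fitted_b above 3 N).
It fails at once if a bystander is moved by more than 20 mm (distance of any of oil_bottle, collet_nut, machined_part from where it was at the start of the episode above 0.02 m).
It also fails if it takes over 42 s, if anything falls off the work surface, if the arm or the gripper's body presses on something with over 40 N, if the wrist force passes 120 N, or if a joint passes its speed limit or range.

## Working session

There is one attempt and no reset: what is moved stays moved. The work goes in short steps, Python scripts to look and compute and a tool call to move; the robot and the scene stay as the last step left them, time stands still between calls to the robot, and variables do not carry over. Pictures are saved under pics/ and viewed, at most 10 in all, crops included, and the job is handed in when it is done.

Besides the shell and the picture viewer there is one more tool, called after "Request:" in YAML: its name, and indented under it one key for each argument. drive_tool: Moves the arm, as the interface text tells. Its arguments: {"type":"object","properties":{"motion":{"type":"array","items":{"type":"array"}},"force":{"type":"number"}},"required":["motion"]}

```bash
mkdir -p pics
cat > h.py <<'E'
import numpy as np, cv2
from scipy.spatial.transform import Rotation as R
from bench import ctrl
def cal(n):
    c=ctrl.calibration(n); A=np.array(c["attitude"],float)
    A=A if A.shape==(3,3) else (R.from_rotvec(A).as_matrix() if A.size==3 else None)
    return np.array(c["K"]),np.array(c["origin"]),A,c
def ray(n,u,v):
    K,o,A,c=cal(n)
    d=c.get("distortion",None)
    x,y=cv2.undistortPoints(np.array([[[u,v]]],float),K,None if d is None else np.array(d,float))[0,0]
    return o,A@np.array([x,-y,-1])
def onz(n,u,v,z):
    o,d=ray(n,u,v); return o+d*(z-o[2])/d[2]
def proj(n,P):
    K,o,A,c=cal(n); p=A.T@(np.array(P)-o); q=K@[p[0]/-p[2],-p[1]/-p[2],1]; return q[:2]
def tri(n1,p1,n2,p2):
    a,d=ray(n1,*p1); b,e=ray(n2,*p2)
    s=np.linalg.lstsq(np.c_[d,-e],b-a,rcond=None)[0]
    P,Q=a+s[0]*d,b+s[1]*e; return (P+Q)/2,np.linalg.norm(P-Q)
def img(n,f):
    im=ctrl.get_image(n)[:,:,::-1].copy(); cv2.imwrite("pics/"+f,im); return im
E
python3 - <<'E'
from h import *
for n in("scene","top"):
    print(n,ctrl.calibration(n)); img(n,n+"1.png")
print(ctrl.get_state())
E
```

```text
scene {'K': array([[443.33393992,   0.        , 251.3888577 ],
       [  0.        , 443.33393992, 191.46907986],
       [  0.        ,   0.        ,   1.        ]]), 'origin': array([-0.1443026 , -0.44637782,  0.67809347]), 'attitude': array([ 0.95499417, -0.4238289 , -0.79116459])}
top {'K': array([[458.10128948,   0.        , 258.1842898 ],
       [  0.        , 458.10128948, 190.54429617],
       [  0.        ,   0.        ,   1.        ]]), 'origin': array([0.35846632, 0.15163399, 1.35530507]), 'attitude': array([ 0.0856659 , -0.09651004, -1.55433926])}
{'time': 0.1, 'joint_positions': array([-1.33086628,  0.3217242 , -0.07007464,  1.45154748,  0.02263899,
        1.37079461, -0.05688654]), 'qd': array([-8.56678195e-04, -2.10415371e-03, -3.62499552e-04, -2.33723041e-03,
        2.34145086e-04,  1.73740263e-04, -3.17054236e-05]), 'joint_torque': array([-3.98309539e-04, -4.92572808e+01, -4.06023553e-01, -3.13399494e+01,
       -6.41465094e-02,  3.95774993e-02,  7.83518863e-05]), 'position': array([0.14551942, 0.63311884, 0.29128952]), 'tool_rot': array([-3.53911773e-01, -3.12153683e+00,  2.64928672e-03]), 'ft_force': array([-0.26975164, -0.17652914,  0.37990544]), 'torque': array([-0.00014273,  0.03239897,  0.02241378]), 'grip_force': 0.0, 'grip_width': 1.0024877110958883}
```

View pics/scene1.png

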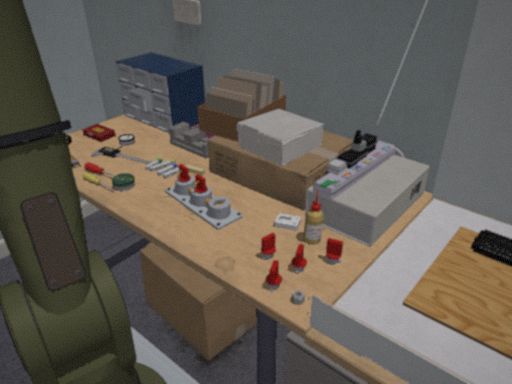

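View pics/top1.png

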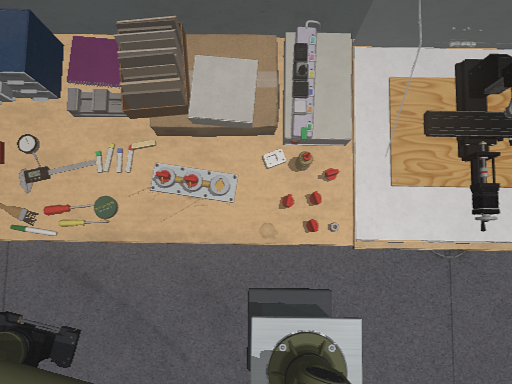

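The top view has four plugs, at (288,201), (315,198), (313,225) and (331,174). In the scene view they are at (268,243), (299,258), (274,275) and (334,248). Image left is +y, so the robot's left-most is top (288,201), which is scene (268,243). The empty port is the one at the right end: top (220,185), scene (218,208). I'll confirm this in an enlarged crop.

Run:
```python
from h import *
s=cv2.imread("pics/scene1.png");t=cv2.imread("pics/top1.png")
a=cv2.resize(t[185:235,275:325],None,fx=8,fy=8,interpolation=2); b=cv2.resize(s[225:275,250:300],None,fx=8,fy=8,interpolation=2)
c=cv2.resize(t[160:200,200:240],(200,200),interpolation=2);d=cv2.resize(s[190:230,195:235],(200,200),interpolation=2)
out=np.zeros((600,800,3),np.uint8);out[:400,:400]=a;out[:400,400:]=b;out[400:,:200]=c;out[400:,400:600]=d
cv2.imwrite("pics/crop1.png",out)
B={}
for n,im in(("top",t),("scene",s)):
    h=cv2.cvtColor(im,cv2.COLOR_BGR2HSV)
    m=(((h[...,0]<8)|(h[...,0]>172))&(h[...,1]>150)&(h[...,2]>70)).astype(np.uint8)
    N,l,st,ce=cv2.connectedComponentsWithStats(m)
    for i in range(1,N):
        if st[i,4]>25 and st[i,1]>155: print(n,st[i],ce[i].round(1),onz(n,*ce[i],.045).round(3))
for q in((288,201),(315,198),(313,225),(331,174),(220,185),(192,181),(163,176)): print(q,onz("top",*q,.05).round(3))
for q in((268,243),(299,258),(274,275),(334,248),(218,208)): print(q,onz("scene",*q,.044).round(3))
```

```text
top [326 168  13   7  58] [331.4 171.3] [ 0.571 -0.068  0.045]
top [156 171  14   7  64] [163.  173.6] [0.557 0.419 0.045]
top [184 175  13   6  61] [190.7 177.6] [0.546 0.339 0.045]
top [326 175  10   5  31] [330.9 177.2] [ 0.553 -0.066  0.045]
top [313 192   8  12  56] [317.2 197. ] [ 0.495 -0.026  0.045]
top [282 194  12  13  99] [288.  200.5] [0.484 0.058 0.045]
top [ 44 205  26  10 190] [ 55.6 209. ] [0.45  0.721 0.045]
top [307 219  11  13  99] [312.3 225.3] [ 0.414 -0.012  0.045]
scene [ 85 163  18  11 116] [ 93.  167.9] [0.423 0.677 0.045]
scene [179 164  11  17 126] [183.5 173. ] [0.574 0.443 0.045]
scene [195 174  12  19 141] [200.3 183.8] [0.562 0.361 0.045]
scene [311 200   9  11  65] [315.4 206.3] [0.671 0.051 0.045]
scene [262 233  14  21 242] [268.3 243.7] [0.476 0.048 0.045]
scene [327 238  16  21 271] [333.8 248.3] [ 0.557 -0.075  0.045]
scene [292 244  15  23 204] [299.2 257.5] [ 0.482 -0.034  0.045]
scene [266 261  16  24 228] [273.8 274.6] [ 0.404 -0.025  0.045]
(288, 201) [0.482 0.058 0.05 ]
(315, 198) [ 0.492 -0.019  0.05 ]
(313, 225) [ 0.415 -0.014  0.05 ]
(331, 174) [ 0.562 -0.066  0.05 ]
(220, 185) [0.525 0.254 0.05 ]
(192, 181) [0.536 0.334 0.05 ]
(163, 176) [0.549 0.418 0.05 ]
(268, 243) [0.479 0.051 0.044]
(299, 258) [ 0.481 -0.034  0.044]
(274, 275) [ 0.404 -0.025  0.044]
(334, 248) [ 0.559 -0.074  0.044]
(218, 208) [0.508 0.239 0.044]
```

View pics/crop1.png

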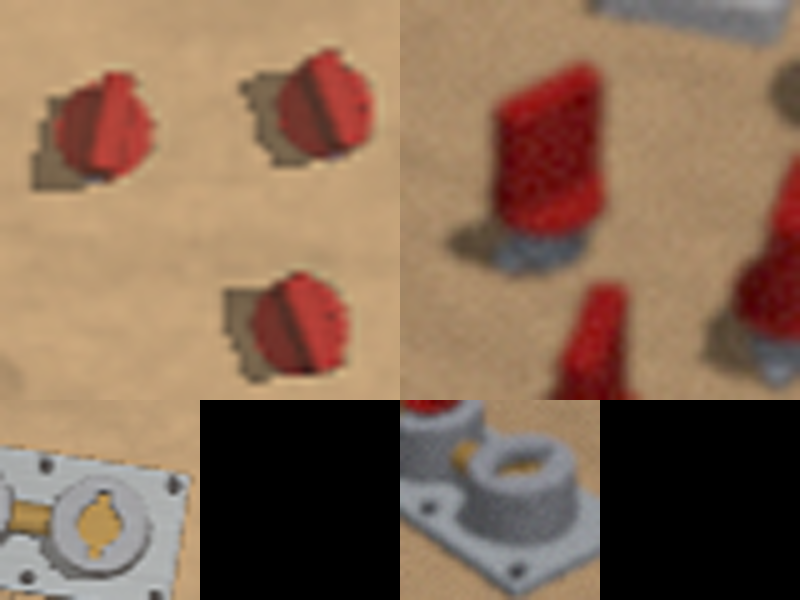

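The crop confirms it: the target plug is at top (288,201), scene (268,243), with its wing running nearly along world x. The right-hand port at top (220.6,185), scene (219.4,202.4) is empty and shows its brass follower, with slots roughly upright in the image. Next I measure it precisely.

Run:
```python
from h import *
s=cv2.imread("pics/scene1.png");t=cv2.imread("pics/top1.png")
h=cv2.cvtColor(t,cv2.COLOR_BGR2HSV)
m=np.zeros(h.shape[:2],np.uint8); m[155:210,143:245]=(h[155:210,143:245,1]<70)
m=cv2.morphologyEx(m,cv2.MORPH_OPEN,np.ones((3,3)))
c=max(cv2.findContours(m,0,cv2.CHAIN_APPROX_NONE)[0],key=cv2.contourArea)[:,0]
W=np.array([onz("top",*p,.010)[:2] for p in c],np.float32)*1000
r=cv2.minAreaRect(W);print(r);bx=cv2.boxPoints(r)/1000;print(bx)
L=max(r[1]);C=np.array(r[0])/1000
e=max((bx[1]-bx[0],bx[2]-bx[1]),key=np.linalg.norm);e/=np.linalg.norm(e);e*=np.sign(e[1]);print("yaxis",e,"yaw",np.degrees(np.arctan2(-e[0],e[1])))
for k in(1,0,-1):
  P=[*(C+k*.08*e),.046];print(k,P,proj("top",P),proj("scene",P))
print("rim tri",tri("top",(220.6,185),"scene",(219.4,202.4)))
# brass slots
hb=h[175:195,210:231];mb=((hb[...,0]>12)&(hb[...,0]<28)&(hb[...,1]>110)).astype(np.uint8)
N,l,st,ce=cv2.connectedComponentsWithStats(mb);i=1+st[1:,4].argmax();ys,xs=np.nonzero(l==i)
w=np.array([onz("top",x+210,y+175,.04)[:2] for x,y in zip(xs,ys)]);print("brass",w.mean(0),len(w));d=w-w.mean(0);v=np.linalg.eigh(d.T@d)[1][:,1];print("slot deg",np.degrees(np.arctan2(*v[::-1])))
# plug wing top corners
for n,p in(("top",[(275+100/8,185+172/8),(275+118/8,185+74/8)]),("scene",[(262.5,238),(274.4,233.5)])):
  q=[onz(n,*x,.059) for x in p];d=q[1]-q[0];print(n,q,np.linalg.norm(d),np.degrees(np.arctan2(d[1],d[0])))
print("wing centre tri",tri("top",(275+108/8,185+122/8),"scene",(268.4,235.8)))
M=ctrl.get_state();print(R.from_rotvec(M["tool_rot"]).as_matrix().round(3))
a=cv2.resize(t[155:212,145:245],None,fx=8,fy=8,interpolation=2);cv2.imwrite("pics/crop2.png",a)
```

```text
((537.76904296875, 334.78912353515625), (251.34764099121094, 84.97824096679688), 82.16926574707031)
[[0.47855347 0.21607624]
 [0.56273925 0.20449823]
 [0.5969846  0.453502  ]
 [0.51279885 0.46508002]]
yaxis [0.13624705 0.9906749 ] yaw -7.830736
1 [np.float64(0.5486688074544073), np.float64(0.41404311746358874), 0.046] [164.60365167 176.3056053 ] [183.72920299 179.32818971]
0 [np.float64(0.53776904296875), np.float64(0.3347891235351563), 0.046] [191.9932791  180.46323819] [200.32871477 190.20275819]
-1 [np.float64(0.5268692784830928), np.float64(0.2555351296067238), 0.046] [219.41546675 184.62581358] [218.40199977 202.04281577]
rim tri (array([0.52607638, 0.25172766, 0.04681321]), np.float64(0.0009285709731450942))
brass [0.52801168 0.25612402] 58
slot deg 171.6764204389458
top [array([0.46551472, 0.059866  , 0.059     ]), array([0.50059034, 0.05368903, 0.059     ])] 0.03561536010194454 -9.987628877931089
scene [array([0.47002324, 0.05996558, 0.059     ]), array([0.50031832, 0.04958112, 0.059     ])] 0.032025435840249056 -18.920558053662717
wing centre tri (array([0.48438089, 0.05611453, 0.05838805]), np.float64(0.002705706651863944))
[[-0.975  0.224 -0.   ]
 [ 0.224  0.975 -0.002]
 [-0.    -0.002 -1.   ]]
```

View pics/crop2.png

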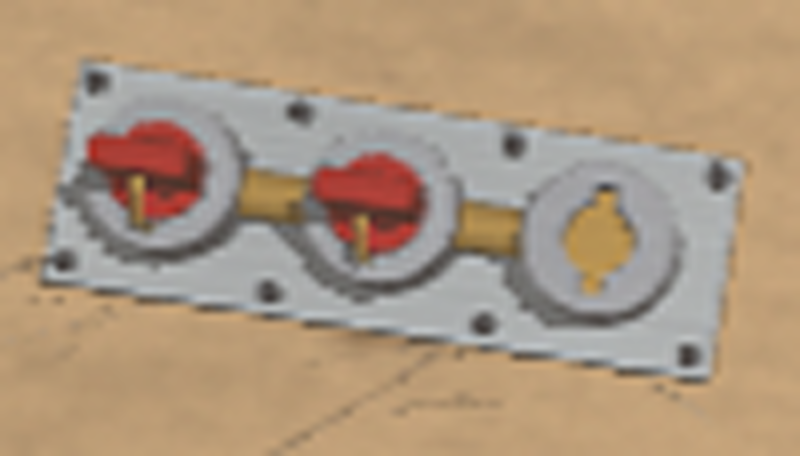

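Request:
drive_tool:
  motion:
    - [[-3.8,-4.05,0],[0,0,0],0]
    - [[-3.8,-4.05,0],[0,0,0],0]
    - [[-3.8,-4.05,0],[0,0,0],0]
    - [[-3.8,-4.05,0],[0,0,0],0]
    - [[-3.8,-4.05,0],[0,0,0],0]
    - [[-3.8,-4.05,0],[0,0,0],0]
    - [[-3.8,-4.05,0],[0,0,0],0]
    - [[-3.8,-4.05,0],[0,0,0],0]
    - [[-3.8,-4.05,0],[0,0,0],0]
    - [[-3.8,-4.05,0],[0,0,0],0]
    - [[-3.8,-4.05,0],[0,0,0],0]
    - [[-3.8,-4.05,0],[0,0,0],0]
  force: 20

```text
time: 1.6
position: [0.4816, 0.0561, 0.2922]
tool_rot: [0.354, 3.122, 0.001]
ft_force: [0.5, 1.0, -0.6]
grip_width: 0.5
grip_force: 0.0
```

Request:
drive_tool:
  motion:
    - [[-0.3,0.1,5],[0,0,0],0]
    - [[0,0,5],[0,0,0],0]
    - [[0,0,4],[0,0,0],0]
    - [[0,0,0],[0,0,0],0]

```text
time: 2.1
position: [0.4818, 0.0575, 0.1495]
tool_rot: [-0.354, -3.115, 0.005]
ft_force: [-0.9, -0.1, 0.1]
grip_width: 0.505
grip_force: 0.0
```

Run:
```python
from h import *
st=ctrl.get_state();print(st["position"],st["ft_force"],st["joint_positions"])
s=img("scene","scene2.png");t=img("top","top2.png")
a=cv2.resize(t[175:225,263:313],None,fx=8,fy=8,interpolation=2); b=cv2.resize(s[195:275,230:310],None,fx=5,fy=5,interpolation=2)
cv2.imwrite("pics/crop3.png",np.hstack([a,b]))
```

```text
[0.48179794 0.05747237 0.14949168] [-0.86997741 -0.05050889  0.06547598] [-0.70519908  0.10332128  0.56054772  2.03120231 -0.06213801  1.0307342
  1.2299601 ]
```

View pics/crop3.png

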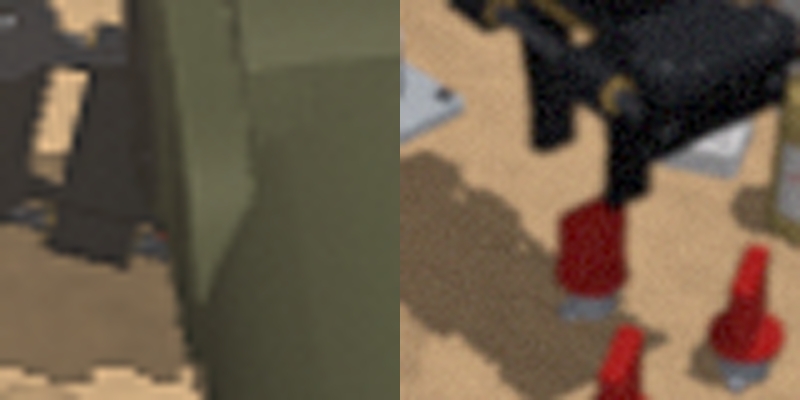

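The crop shows the fingertips straddling the target plug: tips at crop (550,145) and (625,195), wing top at (592,205). I'll descend and grip.

Request:
drive_tool:
  motion:
    - [[-0.3,0,2.7],[0,0,0],0]
    - [[0,0,2.7],[0,0,0],0]
    - [[0,0,0],[0,0,0],0]
    - [[0,0,0],[0,0,0],-1]
    - [[0,0,0],[0,0,0],-1]
    - [[0,0,0],[0,0,0],-1]
    - [[0,0,0],[0,0,0],-1]
  force: 25

```text
time: 3.08
position: [0.4875, 0.0575, 0.0987]
tool_rot: [0.354, 3.121, 0.001]
ft_force: [-0.9, -1.6, 2.6]
grip_width: 0.135
grip_force: 24.9
```

Request:
drive_tool:
  motion:
    - [[0,0,-3.5],[0,0,0],-1]
    - [[0,0,-3.5],[0,0,0],-1]
    - [[0.1,5,0],[0,0,0],-1]
    - [[0.1,5,0],[0,0,0],-1]
    - [[0.1,5,0],[0,0,0],-1]
    - [[0.1,5.2,0],[0,0,0],-1]
    - [[0,0,0],[0,0,-5.1],-1]
    - [[0,0,0],[0,0,0],-1]
    - [[0,0,0],[0,0,0],-1]
    - [[0,0,0],[0,0,0],-1]

```text
time: 4.32
position: [0.5287, 0.2543, 0.1684]
tool_rot: [0.218, 3.134, 0.0]
ft_force: [0.1, 1.2, -0.9]
grip_width: 0.135
grip_force: 25.0
```

Run:
```python
from h import *
st=ctrl.get_state();print(st["position"],st["tool_rot"],st["ft_force"],st["grip_width"])
s=img("scene","scene3.png");t=img("top","top3.png")
a=cv2.resize(t[160:210,195:245],None,fx=8,fy=8,interpolation=2); b=cv2.resize(s[170:220,195:245],None,fx=8,fy=8,interpolation=2)
cv2.imwrite("pics/crop4.png",np.hstack([a,b]))
```

```text
[0.52868562 0.25428498 0.16838008] [2.18129821e-01 3.13395212e+00 1.83688621e-04] [ 0.07781986  1.1656204  -0.87076061] 0.13542991489598366
```

View pics/crop4.png

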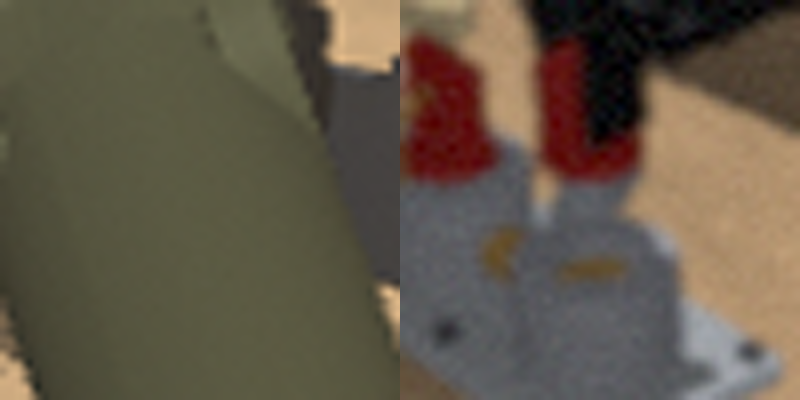

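The top view is blocked by the arm. The scene view shows the plug hanging above the empty port, with the flange at crop x 543–640 (front edge y≈183) and the housing at crop x 518–680. I'll measure the offset relative to the rim in this same view.

Run:
```python
from h import *
s=cv2.imread("pics/scene3.png");s1=cv2.imread("pics/scene1.png")
h=cv2.cvtColor(s,cv2.COLOR_BGR2HSV)
U=8
big=cv2.resize(s[165:230,205:245].astype(np.float32),None,fx=U,fy=U,interpolation=cv2.INTER_CUBIC)
red=(big[...,2]-np.maximum(big[...,0],big[...,1])>45).astype(np.uint8)
px=lambda x:205+(x+.5)/U-.5
py=lambda y:165+(y+.5)/U-.5
N,l,st,ce=cv2.connectedComponentsWithStats(red)
i=[k for k in range(1,N) if st[k,4]>500 and px(ce[k][0])>211]
for k in i: print("blob",px(st[k,0]),px(st[k,0]+st[k,2]-1),py(st[k,1]),py(st[k,1]+st[k,3]-1),st[k,4])
k=max(i,key=lambda k:st[k,4]);
for y in range(st[k,1]+st[k,3]-60,st[k,1]+st[k,3],6):
    x=np.nonzero(l[y]==k)[0]; print(round(py(y),2),px(x.min()).round(2),px(x.max()).round(2))
# predictions
T=ctrl.get_state()["position"]; foot=T[2]-.0987
th=np.linspace(0,2*np.pi,181)
def ell(c,z,r): return np.array([proj("scene",[c[0]+r*np.cos(a),c[1]+r*np.sin(a),z]) for a in th])
for nm,c,z,r in(("flange bot",T,foot+.017,.018),("flange top",T,foot+.022,.018),("rim",(.5269,.2555),.046,.028),("hole",(.5269,.2555),.046,.0132)):
    e=ell(c,z,r);print(nm,"x",e[:,0].min().round(2),e[:,0].max().round(2),"y",e[:,1].min().round(2),e[:,1].max().round(2))
# pixel per mm jacobian at flange
p0=proj("scene",[T[0],T[1],foot+.02]);print("du/dx,dy per mm",[(proj("scene",[T[0]+d[0],T[1]+d[1],foot+.02])-p0).round(3) for d in((.001,0),(0,.001))])
# rim edges in scene1 (unobstructed)
b1=cv2.resize(s1[188:240,200:245].astype(np.float32),None,fx=8,fy=8,interpolation=cv2.INTER_CUBIC)
for r in (205,207,209,211):
  g=s1[r,200:240]; print(r,[int(x) for x in g[:,2].astype(int)-g[:,0]])
g=s1[190:225,219];print("col219",[tuple(map(int,x)) for x in g])
```

```text
blob 211.5625 224.4375 174.6875 191.9375 7056
184.56 212.31 217.19
185.31 212.31 217.44
186.06 212.19 217.56
186.81 212.31 223.94
187.56 212.19 224.44
188.31 212.19 224.44
189.06 212.31 224.31
189.81 212.44 224.06
190.56 213.06 223.19
191.31 214.44 221.69
flange bot x 211.25 225.34 y 184.93 192.29
flange top x 211.13 225.25 y 183.28 190.6
rim x 207.65 229.17 y 196.27 208.06
hole x 213.35 223.49 y 199.29 204.85
du/dx,dy per mm [array([ 0.274, -0.158]), array([-0.28 , -0.129])]
205 [-5, -7, -6, -7, -3, -7, 0, 8, 7, -5, -6, -8, -8, -8, 3, 15, 12, 11, 9, 9, 7, 5, -1, -5, -8, -10, -11, -9, -7, 7, 39, 60, 65, 63, 63, 64, 62, 61, 60, 61]
207 [-8, -10, -8, -6, -8, -8, -5, -6, -2, -3, -3, -7, -8, -7, -6, -10, -10, -7, -9, -8, -10, -9, -10, -7, -7, -9, -5, -7, -7, -1, 7, 32, 46, 61, 66, 67, 65, 65, 62, 60]
209 [-11, -8, -9, -10, -10, -9, -9, -6, -5, -4, -4, -8, -5, -6, -6, -5, -5, -6, -8, -8, -8, -6, -8, -7, -6, -4, -5, -6, -7, -5, -8, -7, -4, 6, 23, 42, 57, 62, 65, 67]
211 [-5, -7, -10, -6, -6, -10, -7, -7, -2, -7, -4, -3, -4, -4, -8, -6, -7, -8, -4, -2, -7, -6, -7, -6, -8, -7, -9, -2, -7, -8, -7, -10, -11, -12, -11, -6, 5, 19, 41, 60]
col219 [(100, 132, 163), (102, 135, 166), (105, 137, 167), (99, 137, 166), (101, 134, 163), (106, 138, 165), (119, 136, 157), (142, 140, 146), (141, 132, 132), (130, 126, 123), (111, 105, 101), (82, 81, 84), (57, 79, 89), (50, 89, 113), (90, 118, 139), (140, 144, 149), (148, 142, 139), (145, 136, 137), (129, 124, 123), (113, 108, 105), (103, 97, 96), (91, 89, 89), (100, 97, 94), (101, 96, 94), (104, 100, 100), (101, 93, 92), (102, 100, 98), (103, 96, 95), (107, 101, 101), (127, 125, 120), (152, 147, 147), (150, 145, 141), (130, 122, 122), (101, 95, 96), (97, 92, 88)]
```

Request:
drive_tool:
  motion:
    - [[0.2,0.1,1.5],[0,0,0],-1]
    - [[0,0,0.6],[0,0,0],-1]
    - [[0,0,0.2],[0,0,0],-1]
    - [[0,0,0.2],[0,0,0],-1]
    - [[0,0,0],[0,0,0],-1]
  force: 30

```text
time: 5.05
position: [0.5261, 0.2562, 0.1444]
tool_rot: [-0.215, -3.132, 0.001]
ft_force: [-4.3, -2.2, 9.0]
grip_width: 0.135
grip_force: 30.0
```

Request:
drive_tool:
  motion:
    - [[-0.08,-0.06,0],[0,0,0],-1]
    - [[0,0,0.05],[0,0,0],-1]
    - [[0,0,0],[0,0,0],-1]

```text
time: 5.42
position: [0.5264, 0.2561, 0.1443]
tool_rot: [-0.214, -3.131, -0.001]
ft_force: [-6.0, -1.1, 12.3]
grip_width: 0.133
grip_force: 30.0
```

Run:
```python
from h import *
st=ctrl.get_state();print(st["position"],st["tool_rot"],st["ft_force"],st["torque"])
s=img("scene","scene4.png")
cv2.imwrite("pics/crop5.png",cv2.resize(s[165:225,190:250],None,fx=10,fy=10,interpolation=2))
```

```text
[0.52644458 0.25606917 0.14431441] [-2.14002180e-01 -3.13142332e+00 -8.50141557e-04] [-6.00371362 -1.14175132 12.34964955] [-0.37614738  1.80834889 -0.02912467]
```

View pics/crop5.png

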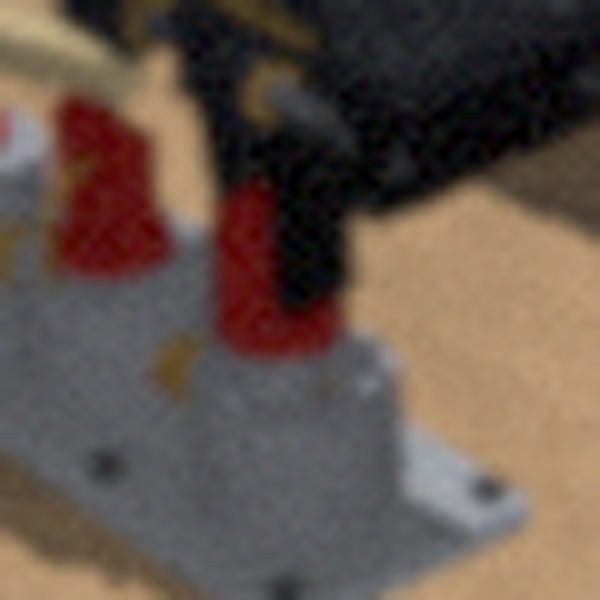

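The crop shows the flange (x 217–343, centre 280) sitting on the rim, left of the housing centre (x 195–402, centre 298). So the plug must go towards +x/−y.

Run:
```python
from h import *
T=ctrl.get_state()["position"]
print("TCP-centred flange u",proj("scene",[T[0],T[1],.0655]),"meas u 217.55; port axis there",proj("scene",[.5269,.2555,.0655]), "rim ctr",proj("scene",[.5269,.2555,.046]),"housing silhouettes z.03",[proj("scene",[.5269+.028*np.cos(a),.2555+.028*np.sin(a),.03])[0].round(2) for a in np.radians([-45,135])])
s1=cv2.imread("pics/scene1.png").astype(int)
for r in (199,201,202,203):print(r,s1[r,202:236].sum(1)//3, (s1[r,222:236,2]-s1[r,222:236,0]))
```

```text
TCP-centred flange u [217.73699582 195.72449023] meas u 217.55; port axis there [218.01619807 195.72594788] rim ctr [218.41990661 202.04251758] housing silhouettes z.03 [np.float64(229.41), np.float64(208.05)]
199 [107 101 104 103 109 109 108 115 118 129 137 140 142 137 139 129 130 126
 121 123 123 119 119 126 141 143 141 134 128 126 131 126 130 133] [ -8 -10  -8  -4  -7   1  19  44  61  63  61  63  61  60]
201 [100 104  98  92  92  99 114 124 137 139 143 138 126 113 103  92  86  82
  87  83  93 102 114 134 149 148 143 145 135 136 129 126 129 127] [  0  -5  -5 -10 -11  -6  -8  13  42  58  62  62  58  60]
202 [ 98 102  99  83  78  87 106 132 143 140 140 131 114 101  90  87  80  75
  81  86  91 108 124 140 141 144 142 139 136 134 131 126 130 128] [ 28  13  -2  -8 -13  -9  -7   6  38  62  61  61  63  61]
203 [100 100  97  83  74  76 100 129 144 143 134 126  99  91  88  86  86  84
  94 105 104 123 139 143 143 142 142 135 129 131 130 135 132 132] [ 43  20  -2 -11  -9 -10 -10   7  39  59  66  62  61  64]
```

Request:
drive_tool:
  motion:
    - [[0,0,-0.1],[0,0,0],-1]
    - [[-0.1,-0.1,0],[0,0,0],-1]
    - [[0,0,0.1],[0,0,0],-1]
    - [[0,0,0],[0,0,0],-1]

```text
time: 5.98
position: [0.5283, 0.2556, 0.144]
tool_rot: [-0.214, -3.134, -0.003]
ft_force: [-4.0, 0.3, 9.2]
grip_width: 0.134
grip_force: 30.0
```

Request:
drive_tool:
  motion:
    - [[0,-0.05,0],[0,0,0],-1]
    - [[0,-0.05,0],[0,0,0],-1]
    - [[0,-0.05,0.05],[0,0,0],-1]
    - [[0,0,0],[0,0,0],-1]

```text
time: 6.48
position: [0.5282, 0.2553, 0.144]
tool_rot: [0.213, 3.134, 0.006]
ft_force: [-4.1, 3.4, 11.1]
grip_width: 0.135
grip_force: 30.0
```

Request:
drive_tool:
  motion:
    - [[0,0,-0.2],[0,0,0],-1]
    - [[0,0,0],[0,0,0],-1]
    - [[0,0,0],[0,0,0],-1]

```text
time: 6.85
position: [0.5287, 0.2534, 0.1446]
tool_rot: [0.215, 3.133, 0.002]
ft_force: [-0.0, 1.1, 2.8]
grip_width: 0.136
grip_force: 30.0
```

Request:
drive_tool:
  motion:
    - [[0,0,0.2],[0,0,0],-1]
    - [[0,0,0.05],[0,0,0],-1]
    - [[0,0,0],[0,0,0],-1]

```text
time: 7.22
position: [0.5289, 0.2534, 0.1444]
tool_rot: [0.215, 3.133, 0.003]
ft_force: [-4.5, 0.7, 16.0]
grip_width: 0.13
grip_force: 30.0
```

Run:
```python
from h import *
st=ctrl.get_state();print(st["position"],st["tool_rot"],st["ft_force"],st["torque"])
```

```text
[0.52892654 0.25343039 0.14442494] [2.14925927e-01 3.13296423e+00 2.88282119e-03] [-4.47652508  0.73647938 16.03694763] [-0.11346261  1.23021832  0.01477042]
```

Request:
drive_tool:
  motion:
    - [[0,0,-0.6],[0,0,0],-1]
    - [[0,0,0],[0,0,0],-1]
    - [[0,0,0],[0,0,0],-1]

```text
time: 7.6
position: [0.5278, 0.2525, 0.1469]
tool_rot: [-0.215, -3.133, 0.002]
ft_force: [-0.2, -0.0, -0.5]
grip_width: 0.136
grip_force: 30.0
```

Run:
```python
from h import *
st=ctrl.get_state();print(st["position"],st["tool_rot"],st["ft_force"],st["torque"])
s=img("scene","scene5.png")
def red(s,roi):
    y0,y1,x0,x1=roi;U=8
    b=cv2.resize(s[y0:y1,x0:x1].astype(np.float32),None,fx=U,fy=U,interpolation=cv2.INTER_CUBIC)
    m=(b[...,2]-np.maximum(b[...,0],b[...,1])>45).astype(np.uint8);N,l,q,ce=cv2.connectedComponentsWithStats(m)
    k=1+q[1:,4].argmax();return [x0+(q[k,0]+.5)/U-.5,x0+(q[k,0]+q[k,2]-.5)/U-.5,y0+(q[k,1]+q[k,3]-.5)/U-.5]
print("red l,r,bot",red(s,(176,205,209,235)))
for r in (201,202,203,204): print(r,s[r,203:213].astype(int).sum(1)//3)
T=st["position"];f=T[2]-.0984
for z in(.017,.022):
  e=np.array([proj("scene",[T[0]+.018*np.cos(a),T[1]+.018*np.sin(a),f+z]) for a in np.linspace(0,6.28,181)]);print(e.min(0),e.max(0))
cv2.imwrite("pics/crop6.png",cv2.resize(s[165:225,190:250],None,fx=10,fy=10,interpolation=2))
```

```text
[0.52781937 0.2524512  0.1468805 ] [-2.15323007e-01 -3.13336608e+00  1.97358560e-03] [-0.23451796 -0.04558318 -0.47063967] [ 0.05569329  0.00619887 -0.01813888]
red l,r,bot [np.float64(212.0625), np.float64(225.3125), np.float64(199.6875)]
201 [100  88  78  79  73  75  80  80  88  85]
202 [94 92 77 73 75 79 84 82 84 85]
203 [95 90 83 74 67 77 84 84 89 88]
204 [100  91  84  86  79  76  86  85  81  83]
[212.12236254 192.29131165] [226.09332522 199.78246748]
[212.00380843 190.66557707] [226.00727429 198.13016085]
```

View pics/crop6.png

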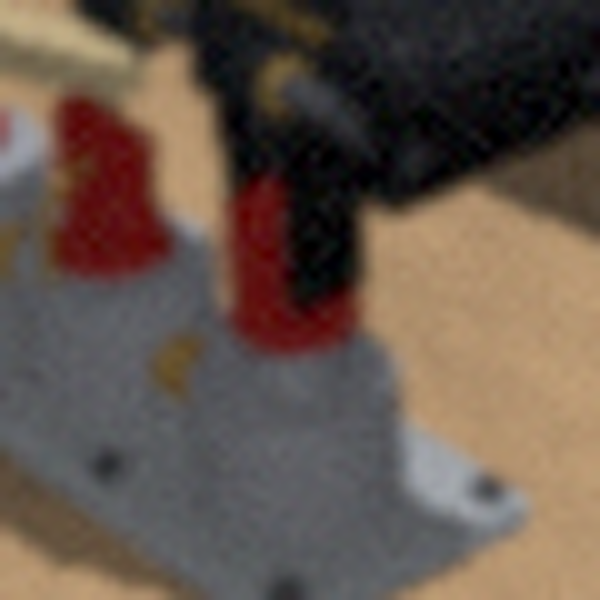

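The plug is free just above the rim: flange u 218.7, target about 218.45, so the sideways direction is nearly right. The remaining error is mostly in y, about +2 mm, so I'll correct that with a firmer grip.

Request:
drive_tool:
  motion:
    - [[-0.07,0.24,0],[0,0,0],-1]
    - [[0,0,0.2],[0,0,0],-1]
    - [[0,0,0.15],[0,0,0],-1]
    - [[0,0,0],[0,0,0],-1]
  force: 60

```text
time: 8.15
position: [0.5291, 0.2556, 0.1443]
tool_rot: [0.215, 3.134, 0.001]
ft_force: [1.3, 0.4, -0.0]
grip_width: 0.131
grip_force: 60.0
```

Request:
drive_tool:
  motion:
    - [[0,0,0.1],[0,0,0],-1]
    - [[0,0,0.1],[0,0,0],-1]
    - [[0,0,0],[0,0,0],-1]

```text
time: 8.52
position: [0.5294, 0.2557, 0.1424]
tool_rot: [0.215, 3.133, 0.001]
ft_force: [1.5, 0.9, -1.0]
grip_width: 0.135
grip_force: 60.0
```

Request:
drive_tool:
  motion:
    - [[0,0,0.2],[0,0,0],-1]
    - [[0,0,0.2],[0,0,0],-1]
    - [[0,0,0.2],[0,0,0],-1]
    - [[0,0,0],[0,0,0],-1]

```text
time: 9.02
position: [0.5294, 0.2557, 0.1362]
tool_rot: [0.215, 3.134, 0.001]
ft_force: [2.8, 2.4, -1.2]
grip_width: 0.135
grip_force: 60.0
```

Request:
drive_tool:
  motion:
    - [[-0.02,0.03,0.2],[0,0,0],-1]
    - [[0,0,0.2],[0,0,0],-1]
    - [[0,0,0.2],[0,0,0],-1]
    - [[0,0,0.15],[0,0,0],-1]
    - [[0,0,0],[0,0,0],-1]

```text
time: 9.65
position: [0.5294, 0.2558, 0.1289]
tool_rot: [0.215, 3.134, 0.001]
ft_force: [1.3, 1.1, 2.5]
grip_width: 0.132
grip_force: 60.0
```

Run:
```python
from h import *
st=ctrl.get_state();print(st["position"],st["tool_rot"],st["ft_force"],st["torque"],st["joint_positions"])
```

```text
[0.52943088 0.25576851 0.12889029] [2.14634716e-01 3.13401946e+00 5.35608953e-04] [1.33368078 1.11133508 2.46489083] [ 0.4793898  -0.20839597  0.00171729] [-0.85129038  0.33942623  0.42129497  1.80558681 -0.15974569  1.02959353
  1.06531221]
```

Request:
drive_tool:
  motion:
    - [[0,0,0.08],[0,0,0],-1]
    - [[0,0,0],[0,0,0],-1]
    - [[0,0,0],[0,0,0],-1]

```text
time: 10.02
position: [0.5294, 0.2558, 0.1281]
tool_rot: [0.215, 3.134, 0.0]
ft_force: [0.5, 2.0, 3.9]
grip_width: 0.134
grip_force: 60.0
```

Request:
drive_tool:
  motion:
    - [[0,-0.02,0],[0,0,8],-1]
    - [[0,-0.02,0],[0,0,8],-1]
    - [[0,-0.02,0],[0,0,8],-1]
    - [[0,0,0],[0,0,0],-1]

```text
time: 10.52
position: [0.5294, 0.2556, 0.1281]
tool_rot: [0.858, 3.021, 0.001]
ft_force: [1.0, 3.1, 3.1]
grip_width: 0.131
grip_force: 60.0
```

Run:
```python
from h import *
st=ctrl.get_state();print(st["position"],st["tool_rot"],st["ft_force"],st["torque"])
x=R.from_rotvec(st["tool_rot"]).as_matrix()[:,0];print(np.degrees(np.arctan2(x[1],x[0])))
```

```text
[0.52940881 0.25564241 0.12810061] [8.58490565e-01 3.02125296e+00 1.37156179e-03] [1.02590617 3.09908838 3.14549423] [ 0.80216411 -0.4306914   0.08058279]
148.2749339815605
```

Request:
drive_tool:
  motion:
    - [[0,0,0],[0,0,8],-1]
    - [[0,0,0],[0,0,8],-1]
    - [[0,0,0],[0,0,8],-1]
    - [[0,0,0],[0,0,8],-1]
    - [[0,0,0],[0,0,8],-1]
    - [[0,0,0],[0,0,8],-1]
    - [[0,0,0],[0,0,8],-1]
    - [[0,0,0],[0,0,6],-1]
    - [[0,0,0],[0,0,0],-1]

```text
time: 11.65
position: [0.5281, 0.2549, 0.1278]
tool_rot: [-2.291, -2.148, 0.004]
ft_force: [-2.4, 1.8, 6.4]
grip_width: 0.133
grip_force: 60.0
```

Run:
```python
from h import *
st=ctrl.get_state();print(st["position"],st["tool_rot"],st["ft_force"],st["torque"],st["joint_positions"])
x=R.from_rotvec(st["tool_rot"]).as_matrix()[:,0];print(np.degrees(np.arctan2(x[1],x[0])))
```

```text
[0.52813231 0.2549275  0.12778125] [-2.29075375 -2.14801527  0.00399851] [-2.42182225  1.84427071  6.40228265] [0.26454998 0.42680312 0.16218969] [-1.06504284  0.38289528  0.68520055  1.81514803 -0.27744781  1.04415395
 -0.33779068]
86.3163983613518
```

Request:
drive_tool:
  motion:
    - [[0,0,0],[0,0,4],-1]
    - [[0,0,0],[0,0,3],-1]
    - [[0,0,0],[0,0,0],-1]
    - [[0,0,0],[0,0,0],-1]

```text
time: 12.15
position: [0.528, 0.2549, 0.1277]
tool_rot: [-2.416, -2.005, 0.005]
ft_force: [-2.2, 2.4, 6.6]
grip_width: 0.136
grip_force: 60.0
```

Run:
```python
from h import *
st=ctrl.get_state();print(st["position"],st["ft_force"],st["torque"],st["grip_force"])
x=R.from_rotvec(st["tool_rot"]).as_matrix()[:,0];print(np.degrees(np.arctan2(x[1],x[0])))
s=img("scene","scene6.png")
cv2.imwrite("pics/crop7.png",cv2.resize(s[165:225,190:250],None,fx=10,fy=10,interpolation=2))
```

```text
[0.52795158 0.25494355 0.12774321] [-2.23938496  2.42306211  6.60935952] [0.29208205 0.4633719  0.10913229] 60.00228099524975
79.36826889041492
```

View pics/crop7.png

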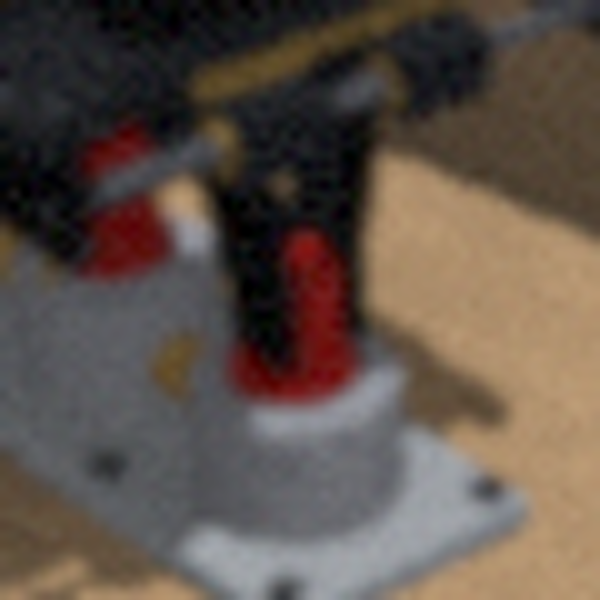

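The picture shows the wing turned along the plate's y with the flange down on the rim (crop y≈395), and the gripper still holding it. I'll turn a little more to check for the stop.

Request:
drive_tool:
  motion:
    - [[0,0,0],[0,0,3],-1]
    - [[0,0,0],[0,0,0],-1]
    - [[0,0,0],[0,0,0],-1]

```text
time: 12.58
position: [0.5279, 0.255, 0.1277]
tool_rot: [-2.468, -1.942, 0.005]
ft_force: [-2.1, 2.2, 5.7]
grip_width: 0.136
grip_force: 60.0
```

Run:
```python
from h import *
st=ctrl.get_state();print(st["position"],st["ft_force"],st["torque"],st["grip_force"])
x=R.from_rotvec(st["tool_rot"]).as_matrix()[:,0];print(np.degrees(np.arctan2(x[1],x[0])))
```

```text
[0.52791193 0.25502755 0.12774609] [-2.14921366  2.16182946  5.69259411] [0.34755481 0.58609455 0.28599655] 60.00218234024942
76.40477153461437
```

The torque has jumped from 0.11 to 0.29 N·m, so the plug is at its stop. It is pressed down and still gripped, so I'm handing in.

```bash
python3 -c "
from bench import ctrl
print(ctrl.close_job())"
```

```text
the job is handed in; nothing more can be done
None
```

The spare plug is in the empty right-hand port, pressed down and turned about 95° clockwise to its stop. The gripper was still holding it at 60 N when I handed the job in after about 12.6 s; the hand-in returned no verdict.

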